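# Ratchet the specimen clamp shut

## Robot

A 6-joint arm with a two-finger parallel gripper is mounted at the origin on the work surface; the furniture and walls round the work are solid. World frame = base frame: x ahead of the robot, y to its left, z up, the work surface at z = 0. Lengths are in m, angles in degrees, forces in N, time in s.
With the tool pointing down it reaches from about 0.35 to 0.725 m from the base axis. Payload 4.3 kg.
Tool frame: the origin (TCP) lies between the finger pads; the fingertips stand 17 mm ahead of it and the grasp point (between the pads) lies 2 mm behind it; z points along the fingers, y is the line along which they close (so a half turn about z gives the same grasp; the last joint's range is limited). The gripper opens to 85 mm and grips with 20 to 120 N. Pads are 22 mm wide; open, the fingers measure 114 mm over their backs; the gripper's body (76 mm by 85 mm) begins 54 mm behind the grasp point. The pads swing forward as they close: fully open they stand 13 mm farther back than shut.
Start: joints at [-73.642, 21.618, 4.641, 73.018, 0, 83.68], TCP at [0.222, -0.531, 0.248] pointing down, gripper open.
Joint ranges: [-156.06, 156.06], [-48.1, 94.91], [-58.44, 69.94], [-101.28, 121.22], [-78.64, 73.56], [-180, 180]. Speed limits (degrees/s): [147.25, 147.25, 180, 180, 180, 180].

## Interface

Orientations are given as [roll, pitch, yaw] about the fixed x, y, z axes, in that order (R = Rz(yaw) Ry(pitch) Rx(roll)).
In Python, from cell import ctrl, hand, ik, monitor, eyes, job gives the robot as it stands. Calls block until the motion is done:
- ctrl.move_to(position, orientation): joint-space move of the TCP to a pose.
- ctrl.move_straight(position, feed=0.15, rot=None): straight line of the TCP; rot=None keeps the orientation; feed is the mean speed in m/s.
- ctrl.goto_joints(angles): joint-space move.
- hand.gripper_to(opening, grip_force=None): opening from 0.0 (shut) to 1.0 (fully open); grip_force is the grip in N (None keeps the last); returns when the fingers have stopped.
- ctrl.hold(seconds).
- ik(position, orientation): joint angles nearest the present ones, or None.
- monitor.observe(): the state.
- eyes.snapshot(name): name is "side" or "top" or "wrist"; returns a dict with "pixels" (400x640x3 uint8, red, green, blue), "depth" (400x640 float32, m along the optical axis (not along the pixel's ray), 0 where there is no reading), "vertical_fov" (degrees; the focal length in pixels is half the picture's height over the tangent of half this angle, whatever the lens; pixels are square), "cx", "cy" (the principal point, pixels), "pose" (4x4, takes a point from camera to world coordinates); the wrist camera has in their place "hand_eye" (4x4, takes a point from camera to tool coordinates, whose origin is the TCP and whose axes are the flange's). Camera axes: x right, y up, looking along -z (the intrinsics and any distortion apply to the point x, -y, -z); pixel columns grow to the right and rows downward; lengths in m; the calibration is good to about 2 mm. The wrist camera is an equidistant fisheye: a pixel r from the principal point sees the ray r / f radians off the axis. A picture is of the moment at which its call begins: read the wrist's pose just before it.
A pose or a line that the arm cannot do raises ctrl.Unreachable and nothing moves.
- job.sign_off(): hands the job in; it is judged then, once.
The state is a dict: "clock": time; "qpos": joint angles; "qd": joint speeds; "joint_efforts": joint torques, N m; "eef_pos": TCP position; "eef_rot": TCP orientation; "wrist_force": force on the tool from outside, world axes, zero at the start; "wrist_torque": the same for the moment, N m; "gripper_width": opening from 0.0 (shut) to 1.0 (fully open); "grip_force": force on a finger pad.
Only numpy, scipy, OpenCV 4.12 (cv2) and the standard library are available. Lean on these libraries where they do the work, as an engineer would, in place of code of your own. Each camera call takes 0.05 s, during which the arm holds its last target. There are 200 camera calls.

## Task

One of the two rock clamps on the bench is still open: its steel finger stands well off its rock, and its ratchet lever has almost no swing left. Lift that lever by its black knob off the serrations, swing it back counter-clockwise as seen from above by 50 to 70 degrees, and let it drop into the serrations again. Then turn it clockwise until the finger is hard up against the rock, and let go, leaving the lever seated.

Things in the scene. Friction and masses are not known exactly. Their poses are not given: they have to be found in the camera images.
- lever_knob (a point): centre of the upright round black knob (diameter 22, 40 high) on the OPEN clamp's lever, 85 mm from the pivot axis, toward the robot; the lever bar (14 wide, 10 thick) has its top 22 below. Seated: 90 mm above pivot. The lever lifts straight up, at most 18 mm, with 6 N, is clear of the serrations above 5 mm, and springs down when let go; tooth on tooth it stays 5 high until turned a little.
- pivot (a point): on the vertical axis of the open clamp's lever and finger, at bench height under its grey plate (155 x 165 x 12, axes x, y). Its rock is glued to the plate's far side. Two upright pins (diameter 10, tops 92 above the bench, 45 mm from the axis) limit the lever's swing to 99 degrees; it starts 5 to 16 degrees from the clockwise one. The other, similar clamp is already shut and cannot move.
- clamp_jaw (a joint): angle of the open clamp's steel finger (66 long, 18 to 34 above the bench, under the lever) about the vertical axis, rad, growing clockwise seen from above: 0 wide open, 1.0 hard against the rock (a dead stop); starts at 0.1 to 0.3. It is stiff: turning it takes 5 to 6 N at the knob, and it stays where it is left.
- ratchet (a joint): angle of the lever relative to the finger, rad, growing clockwise seen from above, 0 at the start. It seats at multiples of 0.419 rad (15 serrations, play up to 0.09 either way) and then turns the finger with it both ways; lifted, it turns freely. To bring the finger home between the pins it must be set back two or three serrations (about -0.84 or -1.26).

How it is judged:
By the outcome, as a careful person would: the job done as asked, in the order asked, and still so for the second after the job is handed in, with the robot touching nothing.
It also fails if it takes over 35 s, if anything falls off the work surface, if the arm or the gripper's body presses on something with over 40 N, if the wrist force passes 120 N, or if a joint passes its speed limit or range.

## Working session

There is one attempt and no reset: what is moved stays moved. The work goes in short steps, each a Python script; the robot and the scene stay as the last script left them, time stands still between calls to the robot, and variables do not carry over. Pictures are saved under pics/ and viewed, at most 10 in all, crops included, and the job is handed in when it is done.

```bash
ls; mkdir -p pics; python3 - <<'E'
from cell import eyes,monitor
import cv2,numpy as np
o=monitor.observe();print(o)
for n in ("top","side"):
    s=eyes.snapshot(n);np.savez(f"{n}.npz",**{k:v for k,v in s.items()})
    cv2.imwrite(f"pics/{n}1.png",s["pixels"][:,:,::-1]);print(n,s["vertical_fov"],s["cx"],s["cy"],s["pose"],[k for k in s])
E
```

```text
pics
{'clock': 0.0, 'qpos': array([-7.36419743e+01,  2.16633968e+01,  4.56395039e+00,  7.30167258e+01,
        1.01970769e-04,  8.36808679e+01]), 'qd': array([-0.08446798,  0.05150234,  0.01953568, -0.02907457,  0.12976085,
       -0.01455136]), 'joint_efforts': array([ 1.87048805e-03, -4.63605452e+01,  2.69875163e+01,  2.08241644e-02,
       -2.46313357e-04, -8.65347346e-06]), 'eef_pos': array([ 0.22152582, -0.52996307,  0.24735275]), 'eef_rot': array([-1.79884545e+02, -1.28879772e-02,  2.26771447e+01]), 'wrist_force': array([-0.24348438,  0.03868896, -0.30410165]), 'wrist_torque': array([-0.02762408, -0.0096165 , -0.02645399]), 'grip_force': 0.0, 'gripper_width': 0.9983796548166376}
top 52.30883967894619 321.29656047748733 195.99722122771547 [[-0.01053237  0.97998064 -0.19881402  0.38315195]
 [-0.99976377 -0.01410056 -0.01654003  0.13625588]
 [-0.01901229  0.19859284  0.97989766  0.92005396]
 [ 0.          0.          0.          1.        ]] ['pixels', 'depth', 'vertical_fov', 'cx', 'cy', 'pose']
side 53.9558156429991 316.7434200445275 203.99793577418157 [[ 0.94560004  0.17910432 -0.27159198  0.30372596]
 [-0.32491636  0.47775728 -0.81619688 -0.53916705]
 [-0.01642934  0.86004048  0.50996123  0.54509166]
 [ 0.          0.          0.          1.        ]] ['pixels', 'depth', 'vertical_fov', 'cx', 'cy', 'pose']
```

View pics/top1.png

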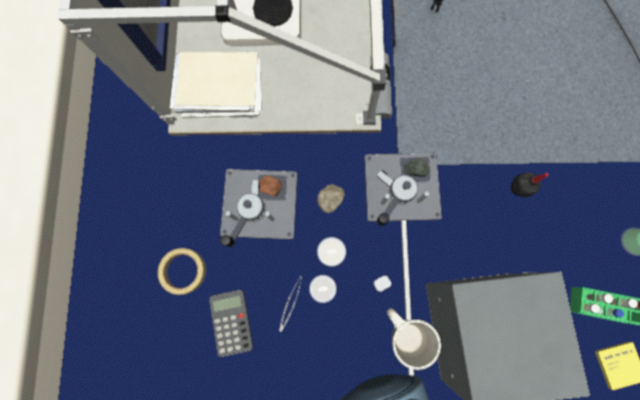

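View pics/side1.png

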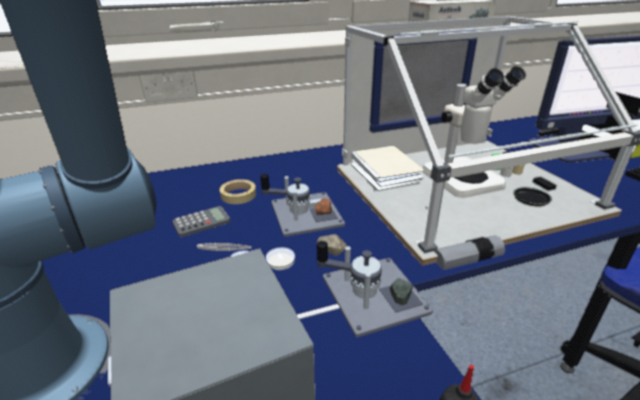

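The top view shows two clamps, with hubs at about (250,206) and (404,188) and knobs at (228,240) and (383,218). The finger of the right one, near (385,178), seems well off its green rock. I'll zoom in and measure.

```bash
cat > h.py <<'E'
import numpy as np
def load(n): return dict(np.load(f"{n}.npz"))
def ray(s,u,v):
    f=200/np.tan(np.radians(float(s["vertical_fov"]))/2); P=s["pose"]
    d=P[:3,:3]@np.array([(u-s["cx"])/f,-(v-s["cy"])/f,-1]); return P[:3,3],d
def onz(s,u,v,z):
    o,d=ray(s,u,v); return o+d*(z-o[2])/d[2]
def cloud(s):
    v,u=np.mgrid[:400,:640]; f=200/np.tan(np.radians(float(s["vertical_fov"]))/2); P=s["pose"]
    c=np.stack([(u-s["cx"])/f,-(v-s["cy"])/f,-np.ones(u.shape)],-1)*s["depth"][...,None]
    return c@P[:3,:3].T+P[:3,3]
E
python3 - <<'E'
from h import *; import cv2
t=load("top");s=load("side")
a=cv2.resize(t["pixels"][145:245,355:455],(400,400),interpolation=cv2.INTER_CUBIC)
b=cv2.resize(t["pixels"][155:255,210:310],(400,400),interpolation=cv2.INTER_CUBIC)
c=cv2.resize(s["pixels"][225:335,305:435],(472,400),interpolation=cv2.INTER_CUBIC)
cv2.imwrite("pics/crop.png",np.hstack([a,b])[:,:,::-1]);cv2.imwrite("pics/crops.png",c[:,:,::-1])
C=cloud(t);V=t["pixels"].astype(int).max(2)
print("hub",C[188,404],"plate corners z0.012",[onz(t,*p,.012).round(4) for p in ((366,154),(438,154),(441,219),(368,221))])
for n,(x0,x1,y0,y1) in (("R",(370,400,205,230)),("L",(215,240,230,250))):
    m=np.zeros((400,640),np.uint8);m[y0:y1,x0:x1]=(V<45)[y0:y1,x0:x1]
    p=C[m>0]; h=p[:,2]; print(n,m.sum(),np.percentile(h,[5,50,90]),p[h>.095].mean(0),p[h>.095].shape)
# obstacles: heights around right clamp
m=(abs(C[...,0]-.5)<.25)&(abs(C[...,1]+.0)<.2)
print("frame",C[70,345],C[108,378],C[12,222],"box",C[285,470],C[340,500],"mug",C[330,425],"plate",C[210,430],"rock",C[167,416])
E
```

```text
hub [ 0.56747346 -0.02317099  0.08358429] plate corners z0.012 [array([0.6653, 0.0469, 0.012 ]), array([ 0.6625, -0.1192,  0.012 ]), array([ 0.511 , -0.1157,  0.012 ]), array([0.5087, 0.0474, 0.012 ])]
R 21 [0.06789509 0.08753029 0.09710155] [0.49503661 0.02963324 0.09832266] (3, 3)
L 34 [0.07187697 0.08995134 0.10349875] [0.46037344 0.3346095  0.10249579] (11, 3)
frame [0.74386708 0.10315466 0.25847344] [0.76993496 0.01740802 0.03164972] [0.74519926 0.27898063 0.42230665] box [ 0.3697718  -0.10456894  0.20176427] [ 0.27965116 -0.1472192   0.20078185] mug [ 0.27726546 -0.05940159  0.03974238] plate [ 0.53157949 -0.09219696  0.01307859] rock [ 0.62126279 -0.05783832  0.05204623]
```

View pics/crop.png

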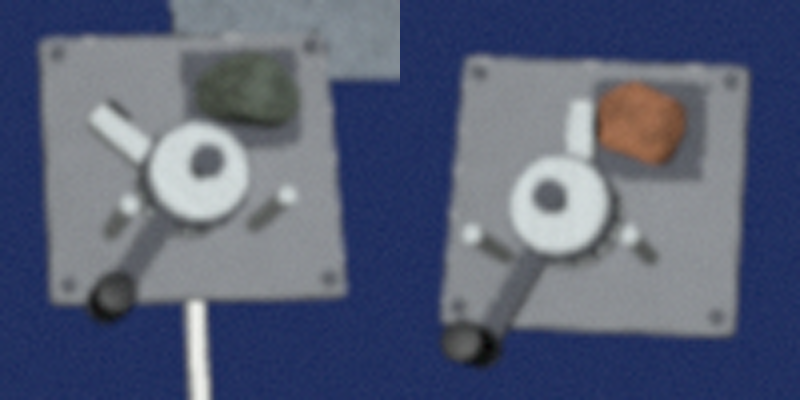

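View pics/crops.png

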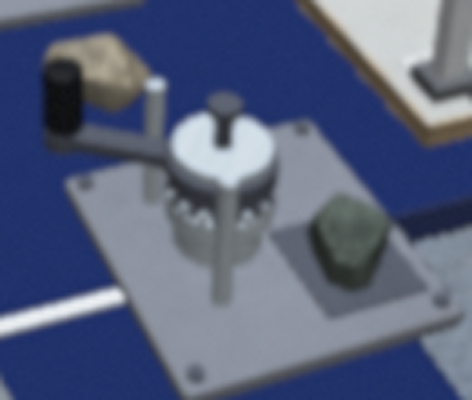

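The crops confirm that the right clamp (green rock) is the open one: the finger points to upper left, well off the rock. The knob is near top px (384,217), the hub disc near (404.5,188), and the pin tops near (387.5,195.8) and (426.8,193.8). Now I'll triangulate.

```bash
python3 - <<'E'
from h import *; import cv2
t=load("top");s=load("side")
def tri(a,b):
    (o1,d1),(o2,d2)=ray(t,*a),ray(s,*b)
    A=np.stack([d1,-d2],1);k=np.linalg.lstsq(A,o2-o1,rcond=None)[0]
    p,q=o1+k[0]*d1,o2+k[1]*d2; return ((p+q)/2).round(4),np.linalg.norm(p-q).round(4)
# hub disc by mask
def hub(S,box):
    x0,x1,y0,y1=box;i=S["pixels"][y0:y1,x0:x1].astype(int);m=((i.min(2)>165)).astype(np.uint8)
    cs,_=cv2.findContours(m,cv2.RETR_EXTERNAL,cv2.CHAIN_APPROX_NONE);c=max(cs,key=cv2.contourArea)
    e=cv2.fitEllipse(cv2.convexHull(c));return (e[0][0]+x0,e[0][1]+y0),e[1:]
ht,hs=hub(t,(388,420,172,206)),hub(s,(348,386,250,285));print(ht,hs)
print("hub tri",tri(ht[0],hs[0]))
C=cloud(t);S=cloud(s)
print("hubz",np.median(C[188:196,398:403,2]), "side",S[266:274,360:372].reshape(-1,3).mean(0))
def knob(Sn,box,thr):
    x0,x1,y0,y1=box;m=(Sn["pixels"][y0:y1,x0:x1].max(2)<thr).astype(np.uint8)
    cs,_=cv2.findContours(m,cv2.RETR_EXTERNAL,cv2.CHAIN_APPROX_NONE);c=max(cs,key=cv2.contourArea)
    r=cv2.boundingRect(c);M=cv2.moments(c);return (r[0]+x0,r[1]+y0,r[2],r[3]),(M["m10"]/M["m00"]+x0,M["m01"]/M["m00"]+y0)
kt,ks=knob(t,(372,396,208,228),60),knob(s,(312,331,238,264),50);print(kt,ks)
k=tri(kt[1],ks[1]);print("knob",k,"top disc",onz(t,384.2,217,.11))
p=tri(ht[0],hs[0])[0];print("r",np.linalg.norm(k[0][:2]-p[:2]),"ang",np.degrees(np.arctan2(*(k[0]-p)[1::-1])))
for q in ((387.5,195.8),(426.8,193.8)):
    w=onz(t,*q,.092);print("pin",w,np.linalg.norm((w-p)[:2]),np.degrees(np.arctan2(*(w-p)[1::-1])))
f=onz(t,380,173,.034);print("finger tip",f,np.linalg.norm((f-p)[:2]),np.degrees(np.arctan2(*(f-p)[1::-1])))
E
```

```text
((404.43168449401855, 187.27320098876953), ((22.663801193237305, 24.043962478637695), 113.83555603027344)) ((366.14180755615234, 265.19121646881104), ((18.393474578857422, 26.690258026123047), 97.03998565673828))
hub tri (array([ 0.5704, -0.026 ,  0.0722]), np.float64(0.0023))
hubz 0.07647347204349275 side [ 0.55705831 -0.04796343  0.08275439]
((377, 218, 10, 8), (380.1388888888889, 222.3125)) ((317, 242, 11, 21), (321.89766970618035, 251.82472137791285))
knob (array([0.4985, 0.0287, 0.0819]), np.float64(0.0052)) top disc [0.50277483 0.0243845  0.11      ]
r 0.09034212749321328 ang 142.736889761796
pin [0.54960361 0.0132708  0.092     ] 0.044437439694421876 117.90407031056718
pin [ 0.55265349 -0.06788444  0.092     ] 0.04548895000549601 -112.9624615490252
finger tip [0.61358233 0.01917583 0.034     ] 0.06249455453046405 46.292459321578235
```

```bash
cat >> h.py <<'E'
PIV=np.array([.5704,-.026]); PHI0=143.3; ZG=.098
def pose(phi,z=ZG,r=.085):
    a=np.radians(phi); return [PIV[0]+r*np.cos(a),PIV[1]+r*np.sin(a),z],[180,0,phi]
def st(o): return "t%.2f pos %s F %s T %s w %.3f g %.1f"%(o["clock"],o["eef_pos"].round(4),o["wrist_force"].round(1),o["wrist_torque"].round(2),o["gripper_width"],o["grip_force"])
E
python3 - <<'E'
from h import *; from cell import *
import cv2
t=load("top");C=cloud(t);b=C[260:400,420:600].reshape(-1,3);b=b[(b[:,2]>.19)&(b[:,2]<.21)]
print("box",b.min(0),b.max(0))
for p in (140,143.3,180,212): print(p,ik(*pose(p,.13)))
hand.gripper_to(.6)
p=monitor.observe()["eef_pos"];ctrl.move_straight([p[0],p[1],.33],feed=.3)
ctrl.move_to(*pose(PHI0,.22))
o=monitor.observe();w=eyes.snapshot("wrist");print(st(o),o["eef_rot"])
cv2.imwrite("pics/w1.png",w["pixels"][:,:,::-1]);np.savez("wrist.npz",**w,eef=o["eef_pos"],rot=o["eef_rot"])
E
```

```text
box [ 0.18613839 -0.28356322  0.19000476] [ 0.39169241 -0.07454291  0.20432009]
140 [ -3.94132533  17.73032715 -19.16485614  53.1048167    0.
  36.05867467]
143.3 [ -4.40492582  17.38957041 -19.65170713  52.95872246   0.
  32.29507418]
180 [-10.54844198  15.62266782 -22.13463404  52.24269814   0.
 -10.54844198]
212 [-15.33821164  17.44156156 -19.57759132  52.98084711   0.
 -47.33821164]
t3.22 pos [0.5026 0.024  0.2202] F [-1.1  0.4  0.1] T [-0.08 -0.03  0.01] w 0.598 g 0.0 [1.79997145e+02 3.26643079e-02 1.43216739e+02]
```

View pics/w1.png

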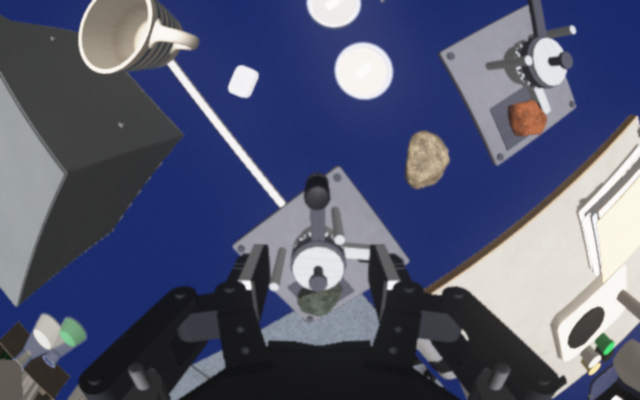

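The wrist view shows the knob at about (317,188) and the hub at (318,262), lined up with the lever and centred between the fingers. I'll check the knob by ray, then descend and grip.

```bash
python3 - <<'E'
from h import *; from cell import *
from scipy.spatial.transform import Rotation as R
w=load("wrist");f=200/np.tan(np.radians(float(w["vertical_fov"]))/2)
def wr(u,v,z):
    d=np.array([u-w["cx"],v-w["cy"]]);r=np.hypot(*d);a=r/f;d=d/r*np.sin(a)
    M=w["hand_eye"];Rt=R.from_euler("xyz",w["rot"],degrees=True).as_matrix()
    dd=Rt@M[:3,:3]@np.array([d[0],-d[1],-np.cos(a)]);o=w["eef"]+Rt@M[:3,3]
    return o+dd*(z-o[2])/dd[2]
k=wr(317,183,.11);h=wr(318,265,.08);print("knob",k,"hub",h, "want",pose(PHI0)[0])
d=k[:2]-np.array(pose(PHI0)[0][:2]);print(d)
if np.hypot(*d)<.006:
    p,_=pose(PHI0,.125);ctrl.move_straight(p,feed=.15);print(st(monitor.observe()))
    p,_=pose(PHI0);ctrl.move_straight(p,feed=.08);print(st(monitor.observe()))
    hand.gripper_to(.0,grip_force=40);print(st(monitor.observe()))
E
```

```text
knob [0.49005109 0.03213794 0.11      ] hub [ 0.56326252 -0.02176181  0.08      ] want [np.float64(0.5022490702392809), np.float64(0.024798137492919283), 0.098]
[-0.01219798  0.0073398 ]
```

```bash
python3 - <<'E'
from h import *
import cv2
from scipy.spatial.transform import Rotation as R
w=load("wrist");f=200/np.tan(np.radians(float(w["vertical_fov"]))/2)
M=w["hand_eye"];Rt=R.from_euler("xyz",w["rot"],degrees=True).as_matrix()
print("cam",w["eef"]+Rt@M[:3,3],"axis",-(Rt@M[:3,:3])[:,2],f,w["cx"],w["cy"])
def pt(u,v):
    D=w["depth"][v,u];d=np.array([u-w["cx"],v-w["cy"]]);r=np.hypot(*d);a=r/f;d=d/r*np.tan(a)
    return (Rt@(M[:3,:3]@(D*np.array([d[0],-d[1],-1]))+M[:3,3])+w["eef"]).round(4)
for v in range(172,214,3): print(v,pt(317,v),w["pixels"][v,317])
print("hub",[pt(u,v) for u,v in ((300,265),(337,265),(318,248),(318,256))])
cv2.imwrite("pics/w2.png",cv2.resize(w["pixels"][160:300,230:410],(720,560),interpolation=cv2.INTER_CUBIC)[:,:,::-1])
E
```

```text
cam [0.44077801 0.07041743 0.345327  ] axis [ 0.2437043  -0.18102206 -0.95280598] 309.70691628693146 318.76523995703747 198.27107715002788
172 [0.4921 0.0303 0.0589] [42 47 80]
175 [0.493  0.0297 0.0665] [42 42 52]
178 [0.4919 0.0306 0.084 ] [21 24 31]
181 [0.4922 0.0304 0.0931] [26 26 33]
184 [0.4921 0.0306 0.1036] [26 29 35]
187 [0.4931 0.0298 0.1078] [77 76 81]
190 [0.4953 0.0282 0.1073] [94 93 97]
193 [0.4972 0.0268 0.1076] [81 80 85]
196 [0.4992 0.0253 0.1076] [72 72 77]
199 [0.5011 0.0239 0.1082] [64 64 71]
202 [0.5031 0.0224 0.1084] [59 58 64]
205 [0.5056 0.0204 0.1065] [54 54 59]
208 [0.5074 0.0191 0.1074] [54 54 59]
211 [0.5209 0.0087 0.0679] [ 95  97 108]
hub [array([ 0.5543, -0.0375,  0.0763]), array([ 0.5766, -0.0081,  0.0758]), array([ 0.5496, -0.0115,  0.0765]), array([ 0.5568, -0.0169,  0.0763])]
```

View pics/w2.png

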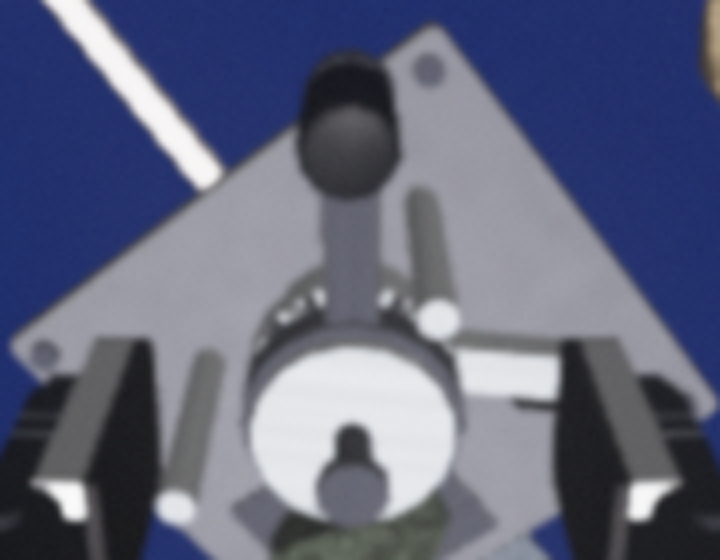

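The knob's top disc spans rows 186–209, which puts its centre at about (0.500, 0.0246, 0.108). My earlier pixel was on its shaded side, so both views agree within 2 mm. The pivot gets a 1 mm correction and I go on.

```bash
sed -i 's/^PIV=np.array(\[.5704,-.026\])/PIV=np.array([.5692,-.0258])/' h.py; python3 - <<'E'
from h import *; from cell import *
p,_=pose(PHI0,.125);ctrl.move_straight(p,feed=.15);print(st(monitor.observe()))
p,_=pose(PHI0);ctrl.move_straight(p,feed=.08);print(st(monitor.observe()))
hand.gripper_to(.0,grip_force=40);o=monitor.observe();print(st(o),o["eef_rot"])
E
```

```text
t4.05 pos [0.5016 0.0248 0.1257] F [ 0.5 -0.5  0.4] T [-0.04 -0.01  0.02] w 0.601 g 0.0
t4.53 pos [0.5012 0.025  0.0983] F [ 0.6 -1.   0.3] T [-0.02 -0.03  0.02] w 0.602 g 0.0
t4.91 pos [0.5016 0.025  0.0987] F [-0.6 -0.4  3.9] T [-0.    0.12 -0.06] w 0.241 g 39.0 [1.79957947e+02 6.22171531e-02 1.43298997e+02]
```

```bash
python3 - <<'E'
from h import *; from cell import *
def go(phi,z,feed=.12):
    p,r=pose(phi,z);ctrl.move_straight(p,feed=feed,rot=r)
go(PHI0,ZG+.011,.06);print(st(monitor.observe()))
for d in (7,14,21,28,35,42,49,56,63,68.5):
    go(PHI0+d,ZG+.011);print(d,st(monitor.observe()))
E
```

```text
t5.24 pos [0.5015 0.0248 0.1091] F [ 4.1 -1.2 -6.5] T [-0.32 -0.71  0.09] w 0.239 g 39.4
7 t5.52 pos [0.4957 0.0161 0.1088] F [ 3.5 -0.7 -6.1] T [-0.29 -0.66  0.12] w 0.246 g 39.5
14 t5.79 pos [0.491  0.0071 0.109 ] F [ 3.3 -0.2 -6.2] T [-0.18 -0.74  0.07] w 0.239 g 39.5
21 t6.07 pos [ 0.4876 -0.0025  0.109 ] F [ 3.3 -0.9 -5.4] T [-0.18 -0.74  0.02] w 0.244 g 39.6
28 t6.34 pos [ 0.4853 -0.0125  0.109 ] F [ 3.2 -0.7 -5.7] T [-0.14 -0.67  0.02] w 0.245 g 39.6
35 t6.62 pos [ 0.4842 -0.0227  0.1089] F [ 3.4 -0.7 -5.9] T [-0.01 -0.67  0.03] w 0.239 g 39.6
42 t6.89 pos [ 0.4843 -0.0329  0.1088] F [ 2.4  0.4 -6.5] T [ 0.07 -0.57  0.05] w 0.243 g 39.7
49 t7.17 pos [ 0.4858 -0.0431  0.1088] F [ 1.6  1.  -5. ] T [ 0.13 -0.47  0.04] w 0.244 g 39.7
56 t7.44 pos [ 0.4884 -0.0532  0.1087] F [ 1.5  1.1 -7.1] T [ 0.15 -0.39  0.04] w 0.241 g 39.7
63 t7.72 pos [ 0.4923 -0.0627  0.1086] F [ 1.4  0.6 -5.8] T [ 0.15 -0.27  0.03] w 0.242 g 39.8
68.5 t7.97 pos [ 0.4962 -0.0698  0.1087] F [ 1.   1.1 -5.8] T [ 0.17 -0.12  0.02] w 0.234 g 39.8
```

```bash
python3 - <<'E'
from h import *; from cell import *
for dz in (.007,.005,.003,.001,0):
    p,r=pose(PHI0+68.5,ZG+dz);ctrl.move_straight(p,feed=.04);o=monitor.observe();print(dz,st(o))
    if o["wrist_force"][2]>10: break
E
```

```text
0.007 t8.22 pos [ 0.4963 -0.0701  0.1045] F [-0.1  0.7 -6.8] T [0.22 0.02 0.05] w 0.245 g 39.8
0.005 t8.47 pos [ 0.4965 -0.0703  0.1027] F [-1.1  0.7 -6.1] T [0.26 0.15 0.18] w 0.241 g 39.8
0.003 t8.72 pos [ 0.4966 -0.0705  0.1007] F [-1.   0.9 -6.1] T [0.15 0.17 0.2 ] w 0.238 g 39.8
0.001 t8.97 pos [ 0.4967 -0.0706  0.099 ] F [-2.1  0.9 -4. ] T [0.17 0.48 0.21] w 0.239 g 40.2
0 t9.22 pos [ 0.4968 -0.0709  0.0988] F [-5.9  0.3  3. ] T [0.09 1.02 0.27] w 0.242 g 41.0
```

```bash
python3 - <<'E'
from h import *; from cell import *
hand.gripper_to(.45);ctrl.hold(.2);print(st(monitor.observe()))
hand.gripper_to(0,grip_force=40);print(st(monitor.observe()))
phi=PHI0+68.5;travel=0
def ft(o,phi):  # force on tool along ccw tangent (resists cw motion)
    a=np.radians(phi);return o["wrist_force"][:2]@[-np.sin(a),np.cos(a)]
while phi>137:
    d=5 if travel<35 else 1;phi-=d;travel+=d
    p,r=pose(phi);ctrl.move_straight(p,feed=.12,rot=r);o=monitor.observe()
    e=o["eef_pos"][:2]-PIV;print("%.1f act %.1f ft %.1f"%(phi,np.degrees(np.arctan2(e[1],e[0]))%360,ft(o,phi)),st(o))
    if ft(o,phi)>20 or np.abs(o["wrist_force"]).max()>30: break
E
```

```text
t9.73 pos [ 0.4973 -0.0707  0.0981] F [-0.  -0.7  0. ] T [0.05 0.03 0.05] w 0.450 g 0.0
t10.02 pos [ 0.4971 -0.0707  0.0981] F [0.4 0.  2. ] T [ 0.02 -0.   -0.01] w 0.242 g 39.0
206.8 act 207.1 ft 1.0 t10.27 pos [ 0.4936 -0.0645  0.0981] F [-0.4 -1.3  0.9] T [-0.26 -0.04  0.04] w 0.243 g 39.2
201.8 act 202.1 ft 1.4 t10.52 pos [ 0.4906 -0.0578  0.0981] F [ 0.  -1.5  1.4] T [-0.36 -0.01  0.03] w 0.244 g 39.3
196.8 act 197.2 ft 2.4 t10.77 pos [ 0.4882 -0.0508  0.0981] F [-0.3 -2.6  0.7] T [-0.46 -0.08 -0.02] w 0.242 g 39.3
191.8 act 192.1 ft 2.1 t11.02 pos [ 0.4863 -0.0436  0.0981] F [ 0.8 -2.   1. ] T [-0.52 -0.07 -0.03] w 0.245 g 39.4
186.8 act 187.1 ft 3.1 t11.27 pos [ 0.4851 -0.0363  0.0981] F [ 1.2 -2.9  1.2] T [-0.59 -0.13 -0.06] w 0.242 g 39.4
181.8 act 182.1 ft 3.9 t11.52 pos [ 0.4845 -0.0289  0.0981] F [ 1.4 -3.9  0.5] T [-0.65 -0.21 -0.11] w 0.237 g 39.4
176.8 act 177.1 ft 3.9 t11.77 pos [ 0.4847 -0.0215  0.0981] F [ 1.4 -4.   1.7] T [-0.72 -0.29 -0.08] w 0.241 g 39.4
175.8 act 176.2 ft 4.8 t12.02 pos [ 0.4847 -0.0202  0.0981] F [ 1.9 -4.9  0.7] T [-0.93 -0.31 -0.04] w 0.243 g
[... 1293 characters left out ...]
64.5 ft 5.6 t15.02 pos [ 0.4877 -0.0033  0.0981] F [ 1.3 -6.2  1.1] T [-1.26 -0.26  0.07] w 0.242 g 39.4
162.8 act 164.0 ft 8.2 t15.27 pos [ 0.488  -0.0025  0.098 ] F [ 0.1 -8.6  0.8] T [-1.7  -0.14  0.25] w 0.243 g 39.5
161.8 act 163.5 ft 10.4 t15.52 pos [ 0.4882 -0.0018  0.098 ] F [ -0.6 -10.7   1.3] T [-2.02 -0.    0.51] w 0.247 g 39.6
160.8 act 163.3 ft 14.0 t15.77 pos [ 0.4886 -0.0016  0.098 ] F [ -0.1 -14.8   1.2] T [-2.72  0.04  0.28] w 0.242 g 39.8
159.8 act 162.9 ft 16.7 t16.02 pos [ 0.4887 -0.001   0.098 ] F [ -0.9 -17.4   2.5] T [-3.17  0.19  0.49] w 0.246 g 39.9
158.8 act 162.6 ft 20.4 t16.27 pos [ 0.4891 -0.0007  0.098 ] F [ -2.8 -20.8   1.6] T [-3.79  0.25  0.3 ] w 0.241 g 40.2
```

```bash
python3 - <<'E'
from h import *; from cell import *
import cv2
p,r=pose(162.8);ctrl.move_straight(p,feed=.1,rot=r);print(st(monitor.observe()))
hand.gripper_to(.6);print(st(monitor.observe()))
p[2]=.24;ctrl.move_straight(p,feed=.2);o=monitor.observe();print(st(o))
w=eyes.snapshot("wrist")
cv2.imwrite("pics/w3.png",cv2.resize(w["pixels"][150:310,220:420],(750,600),interpolation=cv2.INTER_CUBIC)[:,:,::-1])
E
```

```text
t16.52 pos [ 0.4881 -0.003   0.098 ] F [  0.6 -10.2   0.3] T [-1.79 -0.26 -0.01] w 0.243 g 39.8
t16.92 pos [ 4.875e-01 -1.000e-04  9.770e-02] F [-0.5  0.2  0.6] T [-0.01 -0.01 -0.04] w 0.595 g 0.0
t17.77 pos [ 0.4874 -0.0005  0.239 ] F [ 0.9  0.1 -0. ] T [ 0.02  0.02 -0.01] w 0.600 g 0.0
```

View pics/w3.png

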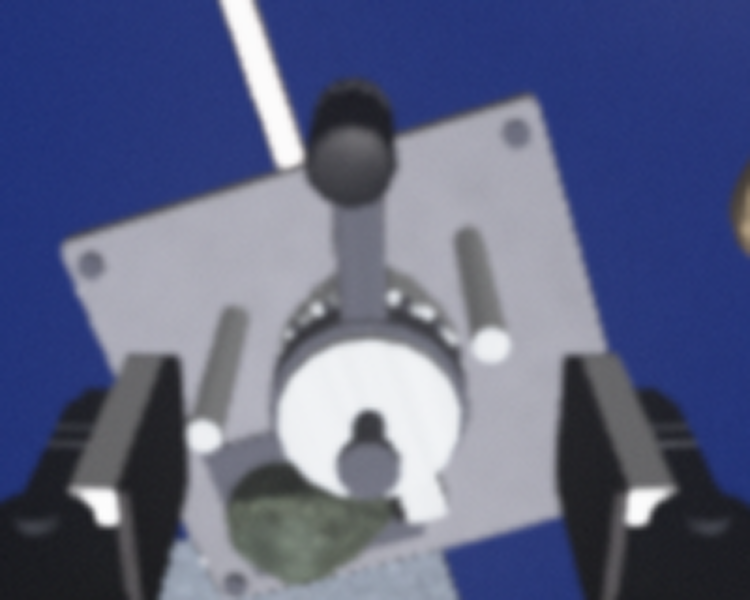

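The finger at (425,500) now sits beside the rock. I'll back away and check with the top camera, including the knob height and finger angle.

```bash
python3 - <<'E'
from h import *; from cell import *
import cv2
ctrl.move_to([.42,-.30,.36],[180,0,120])
t=eyes.snapshot("top");s=eyes.snapshot("side");C=cloud(t);print(st(monitor.observe()))
a=cv2.resize(t["pixels"][145:245,355:455],(400,400),interpolation=cv2.INTER_CUBIC)
b=cv2.resize(s["pixels"][225:335,310:420],(400,400),interpolation=cv2.INTER_CUBIC)
cv2.imwrite("pics/end.png",np.hstack([a,b])[:,:,::-1])
S=cloud(s);m=(S[...,2]>.07)&(np.hypot(S[...,0]-.4877,S[...,1]+.002)<.02);print("knob",S[m].mean(0),np.percentile(S[m][:,2],[50,95,99]))
S0=cloud(load("side"));m=(S0[...,2]>.07)&(np.hypot(S0[...,0]-.501,S0[...,1]-.025)<.02);print("before",S0[m].mean(0),np.percentile(S0[m][:,2],[50,95,99]))
m=(abs(C[...,2]-.034)<.008)&(t["pixels"].min(2)>150)&(np.hypot(C[...,0]-PIV[0],C[...,1]-PIV[1])<.075)
q=C[m];print("finger",m.sum(),q.mean(0),np.degrees(np.arctan2(q[:,1].mean()-PIV[1],q[:,0].mean()-PIV[0])))
E
```

```text
t19.18 pos [ 0.4204 -0.2987  0.3594] F [-0.1 -0.6 -0. ] T [ 0.01 -0.01 -0.04] w 0.597 g 0.0
knob [ 0.48137328 -0.01179958  0.09188613] [0.09160424 0.10870959 0.10896571]
before [0.49697907 0.01748399 0.09408522] [0.09540922 0.10872052 0.10918855]
finger 76 [ 0.6228015  -0.02417462  0.03341794] 1.7368714654368194
```

View pics/end.png

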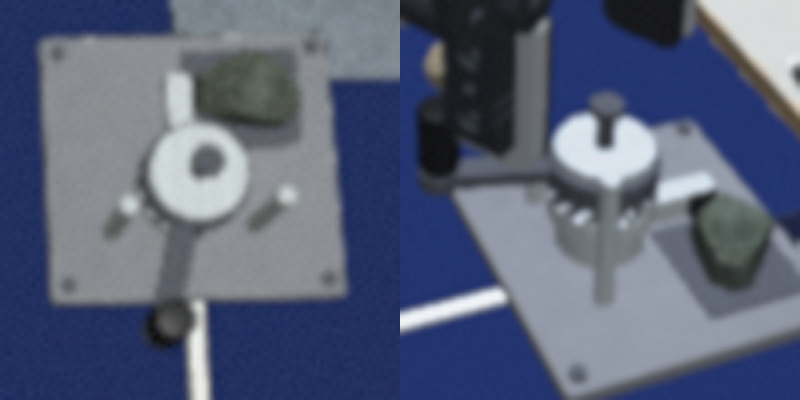

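The top crop shows the finger at (180,95) against the rock. The knob top is at 0.109 m, as before the work, so the lever is seated. The arm is clear of everything.

```bash
python3 -c "
from cell import job;print(job.sign_off())"
```

```text
the job is handed in; nothing more can be done
None
```

I lifted the open clamp's lever, swung it back about 68.5°, let it seat, then turned it clockwise until the finger pressed the rock at about 20 N; the lever was left seated and the arm clear, and the job is handed in with the clock at about 19 s and no verdict shown.

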